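# Rack the cleaned microscope objectives by length

### The job

The four microscope objectives on the blue mat have been cleaned. Stand them in the rubber cups of the rack, one to a cup, upright with the lens up, in order of length: the shortest in the cup next to the rack's handle, the longest in the cup farthest from it. They are delicate, so set them down without dropping or tipping them over, and leave the spare eyepiece and the oil bottle standing where they are.

Things in the scene. Friction and masses are not known exactly. Their poses are not given: they have to be found in the camera images.
- objective_36mm: Microscope objective 36 mm tall: steel barrel 30 mm in diameter from 5 to 33 mm above its underside, on a brass foot 25 mm in diameter; above the barrel it narrows to a flat front 27 mm wide with a lens (the longer, the smaller the front). Stands lens up on the blue mat (3 mm thick), 25 mm free all round at the start; origin at the centre of its underside, z up. 90 g.
- objective_46mm: Microscope objective 46 mm tall: steel barrel 30 mm in diameter from 5 to 41 mm above its underside, on a brass foot 25 mm in diameter; above the barrel it narrows to a flat front 21 mm wide with a lens (the longer, the smaller the front). Stands lens up on the blue mat (3 mm thick), 25 mm free all round at the start; origin at the centre of its underside, z up. 120 g.
- objective_56mm: Microscope objective 56 mm tall: steel barrel 30 mm in diameter from 5 to 43 mm above its underside, on a brass foot 25 mm in diameter; above the barrel it narrows to a flat front 15 mm wide with a lens (the longer, the smaller the front). Stands lens up on the blue mat (3 mm thick), 25 mm free all round at the start; origin at the centre of its underside, z up. 150 g.
- objective_66mm: Microscope objective 66 mm tall: steel barrel 30 mm in diameter from 5 to 45 mm above its underside, on a brass foot 25 mm in diameter; above the barrel it narrows to a flat front 9 mm wide with a lens (the longer, the smaller the front). Stands lens up on the blue mat (3 mm thick), 25 mm free all round at the start; origin at the centre of its underside, z up. 180 g.
- seat_a: Shallow black rubber cup on the aluminium rack, the end cup next to the handle. Inside diameter 42 mm, outside 51 mm; floor 2 mm, rim 6 mm above its origin (centre of its underside, on the 12 mm thick, 60 mm wide bar). Cups a, b, c, d stand in one row, 60 mm apart; y points along the row to the handle, a flat black grip 60 mm long. The rack may point any way and does not move.
- seat_b: Shallow black rubber cup on the aluminium rack, second from the handle. Inside diameter 42 mm, outside 51 mm; floor 2 mm, rim 6 mm above its origin (centre of its underside, on the 12 mm thick, 60 mm wide bar). Cups a, b, c, d stand in one row, 60 mm apart; y points along the row to the handle, a flat black grip 60 mm long. The rack may point any way and does not move.
- seat_c: Shallow black rubber cup on the aluminium rack, third from the handle. Inside diameter 42 mm, outside 51 mm; floor 2 mm, rim 6 mm above its origin (centre of its underside, on the 12 mm thick, 60 mm wide bar). Cups a, b, c, d stand in one row, 60 mm apart; y points along the row to the handle, a flat black grip 60 mm long. The rack may point any way and does not move.
- seat_d: Shallow black rubber cup on the aluminium rack, the end cup farthest from the handle. Inside diameter 42 mm, outside 51 mm; floor 2 mm, rim 6 mm above its origin (centre of its underside, on the 12 mm thick, 60 mm wide bar). Cups a, b, c, d stand in one row, 60 mm apart; y points along the row to the handle, a flat black grip 60 mm long. The rack may point any way and does not move.
- eyepiece: Spare eyepiece standing on the blue mat among the objectives: steel tube 23 mm in diameter, black body 33 mm, flared rubber eyecup 38 mm wide at the top, 50 mm tall. Not an objective. Origin at the centre of its underside, z up.
- oil_bottle: Small brown immersion-oil bottle standing on the blue mat among the objectives: 25 mm in diameter with a white label and a black cap 18 mm wide, 54 mm tall. Origin at the centre of its underside, z up.

How it is judged:
At the end, for the whole second after the job is handed in: Counting from the cup next to the handle, the objectives stand in the four cups in order of length, 36, 46, 56, 66 mm: each within 11 mm of its cup's centre, foot on the cup floor (underside less than 5 mm above the cup's underside), upright within 7 degrees and at rest (horizontal distance between objective_36mm and seat_a below 0.011 m and z of objective_36mm in the frame of seat_a below 0.005 m and angle between each of objective_36mm, objective_46mm, objective_56mm, objective_66mm's own z axis and vertical below 0.12 rad and linear speed of each of objective_36mm, objective_46mm, objective_56mm, objective_66mm below 0.02 m/s and angular speed of each of objective_36mm, objective_46mm, objective_56mm, objective_66mm below 0.2 rad/s and horizontal distance between objective_46mm and seat_b below 0.011 m and z of objective_46mm in the frame of seat_b below 0.005 m and horizontal distance between objective_56mm and seat_c below 0.011 m and z of objective_56mm in the frame of seat_c below 0.005 m and horizontal distance between objective_66mm and seat_d below 0.011 m and z of objective_66mm in the frame of seat_d below 0.005 m); the robot touches nothing.
It fails at once if the spare eyepiece or the oil bottle is pushed more than 20 mm away or tipped over (distance of any of eyepiece, oil_bottle from where it was at the start of the episode above 0.02 m or angle between any of eyepiece, oil_bottle's own z axis and vertical above 0.5 rad).
It fails at once if an objective is tipped over (leans more than 40 degrees) (angle between any of objective_36mm, objective_46mm, objective_56mm, objective_66mm's own z axis and vertical above 0.7 rad).
It fails at once if an objective is dropped (falls free, faster than 0.5 m/s: some 13 mm) ((contact force between objective_36mm and anything else below 0.02 N and linear speed of objective_36mm above 0.5 m/s) or (contact force between objective_46mm and anything else below 0.02 N and linear speed of objective_46mm above 0.5 m/s) or (contact force between objective_56mm and anything else below 0.02 N and linear speed of objective_56mm above 0.5 m/s) or (contact force between objective_66mm and anything else below 0.02 N and linear speed of objective_66mm above 0.5 m/s)).
It also fails if it takes over 106 s, if anything falls off the work surface, if the arm or the gripper's body presses on something with over 40 N, if the wrist force passes 120 N, or if a joint passes its speed limit or range.

### The arm

A 7-joint arm with a two-finger parallel gripper is mounted at the origin on the work surface. World frame = base frame: x ahead of the robot, y to its left, z up, the work surface at z = 0. Lengths are in m, angles in rad, forces in N, time in s.
With the tool pointing down it reaches from about 0.425 to 1.025 m from the base axis. Payload 9.4 kg.
Tool frame: the origin (TCP) lies at the very end of the fingers, on their centre line; the grasp point (between the pads) lies behind it (grasp_offset is the x of the grasp point in the tool frame, in m); x points along the fingers, y is the direction in which the jaws open and shut, and the axes are right-handed (so a half turn about x gives the same grasp; the last joint's range is limited). The gripper opens to 93 mm and grips with 3 to 60 N. Pads are 15 mm wide; open, the fingers measure 128 mm over their backs; the gripper's body (75 mm by 188 mm) begins 65 mm behind the grasp point.
Start: joints at [-1.287, 0.599, -0.003, 1.599, 0.002, 0.943, -0.08], TCP at [0.256, 0.678, 0.219] pointing down, gripper open.
Joint ranges: [-2.57, 2.57], [-0.35, 1.97], [-1.29, 1.29], [0.11, 2.56], [-1.05, 4.19], [0.11, 1.86], [-2.63, 2.63]. Speed limits (rad/s): [2.22, 2.22, 3.01, 3.01, 3.14, 3.14, 3.14].

### API

Orientations are given as a rotation vector (axis times angle).
In Python, from cell import * gives the robot as it stands.
- The arm moves only by the tool send_rows, never from a script. Its argument "steps" is a list of rows, each an object with "delta_pos": the shift along the tool's x, y, z in units of 40 mm (1.0 is 40 mm), a list of three; "turn": the turn, a rotation vector about the tool's x, y, z in units of 5 degrees (1.0 is 5 degrees), a list of three; "claw": the opening, from 0 (shut) to 1 (fully open). In form: [{"delta_pos": [x, y, z], "turn": [ax, ay, az], "claw": claw}, ...]. A call has 1 to 20 rows; each row is the pose to reach, as a shift and turn from the pose commanded when the call began, along the tool's axes at that moment; what a row does not reach only later rows make up. A row lasts 1/8 s, in which the tool goes at most 62.5 mm and 10.7 degrees, less where a joint would pass 70% of its speed; a pose out of reach is approached as far as the arm can. A call with a gripper value outside its range is refused whole. The fingers move at their own pace and stop on an object; "squeeze" is the grip in N (left out, the last holds). Time passes only in rows, so rows that repeat a pose let the fingers close. It gives the time, the measured TCP pose, the force and the opening at its end, in the units of the state.
- get_state(): the state, without advancing time (a new reading comes with each control period).
- grab_frame(name): name is "scene" or "top" or "wrist"; returns the picture (384x512x3 uint8, blue, green, red); there is no depth.
- calibration(name): a dict with "camera_matrix" (3x3 intrinsics, pixels), "rvec" (rotation vector, rad) and "tvec" (3), from world to camera coordinates, as OpenCV has them; the wrist camera has in their place "tool_from_camera" (4x4, takes a point from camera to tool coordinates, whose origin is the TCP and whose axes are the tool frame's). Camera axes: x right, y down, z forward; pixel columns grow to the right and rows downward; lengths in m; the calibration is good to about 2 mm. A picture is of the moment at which its call begins: read the wrist's pose just before it. calibration takes no time and is no camera call.
- hand_in(): hands the job in, once; it reports no verdict.
The state is a dict: "time_s": time; "joint_positions": joint angles; "dq": joint speeds; "joint_efforts": joint torques, N m; "tcp_pos": TCP position; "ee_rot": TCP orientation; "wrist_force": force on the tool from outside, world axes, zero at the start; "torque": the same for the moment, N m; "finger_gap": finger opening in m.
Only numpy, scipy, OpenCV 4.12 (cv2) and the standard library are available. Lean on these libraries where they do the work, as an engineer would, in place of code of your own. Each camera call takes 0.05 s, during which the arm holds its last target. There are 200 camera calls.

## Working session

There is one attempt and no reset: what is moved stays moved. The work goes in short steps, Python scripts to look and compute and a tool call to move; the robot and the scene stay as the last step left them, time stands still between calls to the robot, and variables do not carry over. Pictures are saved under pics/ and viewed, about 12 in all and at most 16, crops included, and the job is handed in when it is done.

Besides the shell and the picture viewer there is one more tool, called after "Call:" as a command line: name --argument value ..., lists and objects as JSON in quotes. send_rows: Moves the arm, as the interface text tells. Its arguments: {"type":"object","properties":{"steps":{"type":"array","items":{"type":"object","properties":{"delta_pos":{"type":"array","items":{"type":"number"}},"turn":{"type":"array","items":{"type":"number"}},"claw":{"type":"number"}}}},"squeeze":{"type":"number"}},"required":["steps"]}

```bash
mkdir -p pics; ls
python3 - <<'E'
from cell import *
import cv2,numpy as np
s=get_state(); print(s)
for n in ("scene","top","wrist"):
    im=grab_frame(n); cv2.imwrite(f"pics/{n}0.png",im); print(n,calibration(n))
E
```

```text
pics
{'time_s': 0.0, 'joint_positions': array([-1.28667595,  0.60016056, -0.00253923,  1.60014554,  0.00179103,
        0.94289582, -0.07978194]), 'dq': array([ 1.57011256e-03,  4.25214752e-04,  1.59404754e-03, -2.58253760e-04,
       -1.04801784e-03,  5.11467740e-05, -2.75292680e-04]), 'joint_efforts': array([ 5.70179236e-04, -7.65070224e+01,  1.49840947e+00, -2.52351129e+01,
       -5.21586940e-02,  1.70156895e-02,  1.38548221e-04]), 'tcp_pos': array([0.25579626, 0.67783878, 0.21772884]), 'ee_rot': array([ 0.28179951,  1.55234714, -0.28432443]), 'wrist_force': array([ 0.80391719, -0.54990998,  0.07950971]), 'torque': array([ 0.01747982, -0.05201851, -0.0159648 ]), 'finger_gap': 0.09304835737862158}
scene {'camera_matrix': array([[453.28258567,   0.        , 252.99368234],
       [  0.        , 453.28258567, 196.07949617],
       [  0.        ,   0.        ,   1.        ]]), 'rvec': array([ 1.75517701,  1.44217453, -0.77070616]), 'tvec': array([-0.0913125 , -0.24526437,  1.35063761])}
top {'camera_matrix': array([[352.46927754,   0.        , 247.6940991 ],
       [  0.        , 352.46927754, 186.45177671],
       [  0.        ,   0.        ,   1.        ]]), 'rvec': array([ 2.17103503, -2.21203549,  0.11299514]), 'tvec': array([0.0064929 , 0.54996093, 0.7263222 ])}
wrist {'camera_matrix': array([[291.32016381,   0.        , 256.89069898],
       [  0.        , 291.32016381, 187.02270448],
       [  0.        ,   0.        ,   1.        ]]), 'tool_from_camera': array([[ 2.92447920e-04, -2.61885801e-01,  9.65098825e-01,
        -1.67122460e-01],
       [ 9.99999948e-01, -5.48677461e-05, -3.17912509e-04,
         7.81666488e-04],
       [ 1.36209569e-04,  9.65098868e-01,  2.61885771e-01,
        -7.17164622e-02],
       [ 0.00000000e+00,  0.00000000e+00,  0.00000000e+00,
         1.00000000e+00]])}
```

View pics/top0.png

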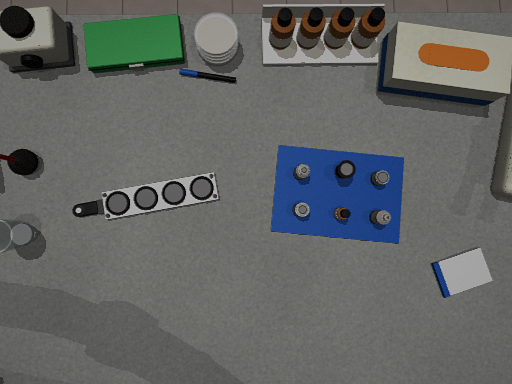

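View pics/scene0.png

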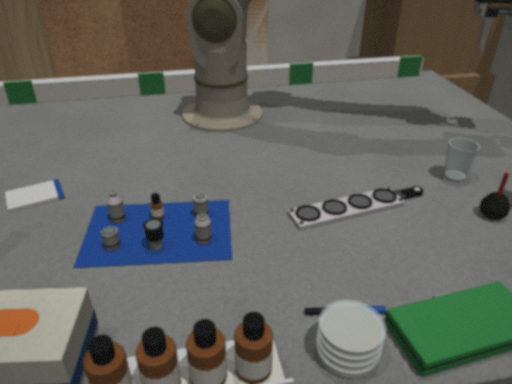

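Run:
```python
import cell
print([n for n in dir(cell) if n[0]!='_'], getattr(cell,'grasp_offset',None))
```

```text
['PlanningError', 'calibration', 'get_state', 'grab_frame', 'grasp_offset', 'hand_in'] -0.0188
```

```bash
cat > h.py <<'E'
from cell import *
import cv2,numpy as np
from scipy.spatial.transform import Rotation as R
def cam(name,st=None):
    c=calibration(name);K=c["camera_matrix"]
    if name=="wrist":
        T=c["tool_from_camera"];Rt=R.from_rotvec(st["ee_rot"]).as_matrix()
        return K,Rt@T[:3,:3],st["tcp_pos"]+Rt@T[:3,3]      # K, R world<-cam, centre
    Rm=R.from_rotvec(c["rvec"]).as_matrix()
    return K,Rm.T,-Rm.T@c["tvec"]
def ray(C,uv,z):
    K,Rw,o=C;d=Rw@np.linalg.solve(K,[uv[0],uv[1],1.]);return o+d*(z-o[2])/d[2]
def proj(C,p):
    K,Rw,o=C;q=K@(Rw.T@(np.array(p)-o));return q[:2]/q[2]
E
python3 - <<'E'
from h import *
st=get_state(); print("tool axes\n",R.from_rotvec(st["ee_rot"]).as_matrix().round(3))
C=cam("top");print("top cam",C[2].round(3)); im=cv2.imread("pics/top0.png")
hsv=cv2.cvtColor(im,cv2.COLOR_BGR2HSV)
blue=cv2.inRange(hsv,(105,150,60),(130,255,255)); blue[:,:270]=0; blue[:,406:]=0; blue[:140]=0;blue[250:]=0
cn=max(cv2.findContours(blue,0,2)[0],key=cv2.contourArea);hull=np.zeros_like(blue);cv2.drawContours(hull,[cv2.convexHull(cn)],-1,255,-1)
m=cv2.erode(hull,np.ones((5,5)))&~blue
n,_,s,c=cv2.connectedComponentsWithStats(m)
for i in range(1,n):
    if s[i,4]>30: print(s[i],c[i].round(1),ray(C,c[i],0.035)[:2].round(3))
for nm,uv in dict(a=(118,203),d=(202,187.5),h=(80,210)).items(): print(nm,ray(C,uv,.018)[:2].round(3))
a=cv2.resize(im[140:245,265:410],None,fx=5,fy=5,interpolation=cv2.INTER_CUBIC)
cv2.imwrite("pics/c1.png",a)
b=cv2.imread("pics/scene0.png")[185:270,70:240]
cv2.imwrite("pics/c2.png",cv2.resize(b,None,fx=4.5,fy=4.5,interpolation=cv2.INTER_CUBIC))
E
```

```text
tool axes
 [[-0.     0.353  0.936]
 [-0.001  0.936 -0.353]
 [-1.    -0.001  0.   ]]
top cam [0.49  0.014 0.768]
[335 160  21  19 291] [344.8 169.4] [ 0.581 -0.209]
[293 164  18  16 214] [301.4 171.4] [ 0.579 -0.117]
[371 170  19  16 235] [379.8 177.6] [ 0.563 -0.282]
[293 202  17  15 209] [300.9 209.2] [ 0.499 -0.113]
[334 208  16  12 163] [341.3 213.4] [ 0.489 -0.198]
[370 210  22  15 270] [380. 217.] [ 0.48  -0.279]
a [0.52 0.27]
d [0.55  0.093]
h [0.507 0.349]
```

View pics/c1.png

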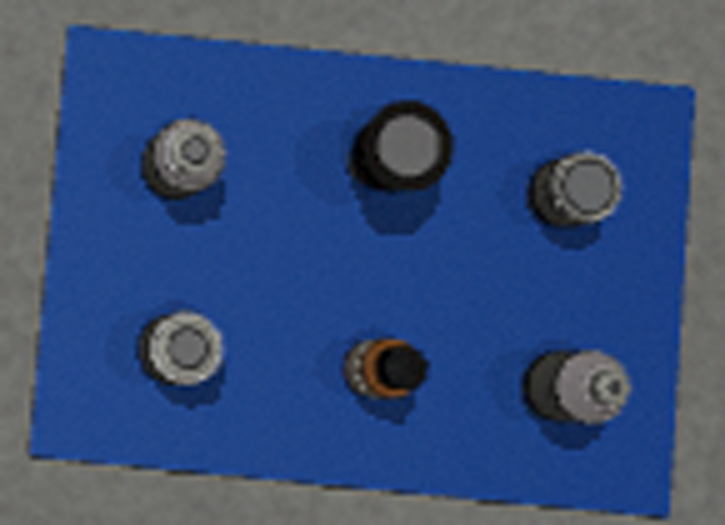

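View pics/c2.png

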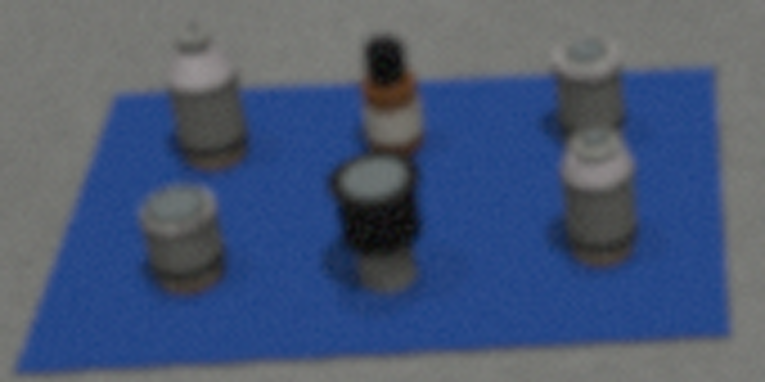

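The top crop shows the 56 mm objective upper left (195,149), 36 mm upper right (590,186), 46 mm lower left (188,347) and 66 mm lower right (608,386). The eyepiece is at (408,145) and the bottle at (402,366). The scene crop confirms these heights. Next I hover over the rack with the jaws turned across its row and look with the wrist camera.

Call:
send_rows --steps '[{"delta_pos":[0,-2.3,2.8],"turn":[3,0,0],"claw":0.7},{"delta_pos":[0,-4.6,5.5],"turn":[6,0,0],"claw":0.7},{"delta_pos":[0,-6.9,8.3],"turn":[9,0,0],"claw":0.7},{"delta_pos":[0,-9.1,11.0],"turn":[12,0,0],"claw":0.7},{"delta_pos":[0,-9.1,11.0],"turn":[12,0,0],"claw":0.7},{"delta_pos":[0,-9.1,11.0],"turn":[12,0,0],"claw":0.7},{"delta_pos":[0,-9.1,11.0],"turn":[12,0,0],"claw":0.7},{"delta_pos":[0,-9.1,11.0],"turn":[12,0,0],"claw":0.7},{"delta_pos":[0,-9.1,11.0],"turn":[12,0,0],"claw":0.7},{"delta_pos":[0,-9.1,11.0],"turn":[12,0,0],"claw":0.7},{"delta_pos":[0,-9.1,11.0],"turn":[12,0,0],"claw":0.7},{"delta_pos":[0,-9.1,11.0],"turn":[12,0,0],"claw":0.7},{"delta_pos":[0,-9.1,11.0],"turn":[12,0,0],"claw":0.7},{"delta_pos":[0,-9.1,11.0],"turn":[12,0,0],"claw":0.7}]'

```text
time_s: 1.9
tcp_pos: [0.5387, 0.1835, 0.2186]
ee_rot: [1.087, 1.283, -1.087]
wrist_force: [0.7, 0.2, 0.4]
finger_gap: 0.065
```

Run:
```python
from h import *
st=get_state(); print(st["tcp_pos"],np.abs(st["dq"]).max(),st["time_s"],st["joint_positions"].round(2))
im=grab_frame("wrist"); cv2.imwrite("pics/w1.png",im)
T=cam("top");W=cam("wrist",st)
t=cv2.imread("pics/top0.png")
def cups(im,C,roi):
    g=cv2.cvtColor(im,cv2.COLOR_BGR2GRAY); x0,y0,x1,y1=roi
    m=np.zeros_like(g); m[y0:y1,x0:x1]=(g[y0:y1,x0:x1]<75)*255
    for c in cv2.findContours(m,cv2.RETR_EXTERNAL,2)[0]:
        if cv2.contourArea(c)>250:
            e=cv2.fitEllipse(cv2.convexHull(c)); print(np.round(e[0],1),np.round(e[1],1),ray(C,e[0],.017)[:2].round(4))
print("top");cups(t,T,(70,170,225,225))
print("wrist");cups(im,W,(0,0,512,384))
for n,H,x,y in (("36",.036,590,186),("46",.046,188,347),("56",.056,195,149),("66",.066,608,386),("eye",.05,408,145),("oil",.054,402,366)):
    print(n,ray(T,((x+.5)/5+264.5,(y+.5)/5+139.5),.003+H)[:2].round(4))
```

```text
[0.53870882 0.18347588 0.2186328 ] 0.0049545227401646755 1.9 [-0.64  0.42  0.3   1.98 -0.18  0.77 -0.07]
top
[ 89.  208.4] [18.7 34.5] [0.5099 0.3311]
[117.5 202.8] [23.7 24.5] [0.5206 0.2717]
[145.6 197.8] [23.5 24.2] [0.53   0.2127]
[173.6 192.8] [23.5 23.6] [0.5397 0.1537]
[201.3 187.7] [23.1 23.5] [0.5494 0.0949]
wrist
[254.8 228.2] [32.5 34.4] [0.551  0.0989]
[254.8 186.3] [34.9 36. ] [0.5414 0.1572]
[255.  140.2] [36.7 37. ] [0.532  0.2165]
[697.3 196. ] [ 309.5 1527.7] [1.1219 0.2399]
[255.   90.2] [38.8 40.9] [0.5223 0.2755]
[254.7  29.5] [27.7 56.6] [0.5112 0.3405]
36 [ 0.5639 -0.2867]
46 [ 0.4996 -0.1136]
56 [ 0.5798 -0.1172]
66 [ 0.4806 -0.2775]
eye [ 0.5807 -0.2063]
oil [ 0.4902 -0.1988]
```

View pics/w1.png

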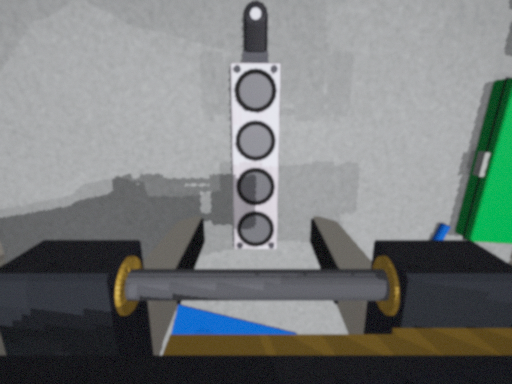

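The wrist picture shows the rack straight ahead, with cups a to d at rows 90, 140, 186 and 228, all near column 255. The top and wrist estimates differ by about 4 mm in y. Next I look at the mat from the wrist.

Call:
send_rows --steps '[{"delta_pos":[0,-0.5,2.5],"turn":[0,0,0],"claw":0.7},{"delta_pos":[0,-1,5],"turn":[0,0,0],"claw":0.7},{"delta_pos":[0,-1.5,7.5],"turn":[0,0,0],"claw":0.7},{"delta_pos":[0,-1.9,9.8],"turn":[0,0,0],"claw":0.7},{"delta_pos":[0,-1.9,9.8],"turn":[0,0,0],"claw":0.7},{"delta_pos":[0,-1.9,9.8],"turn":[0,0,0],"claw":0.7},{"delta_pos":[0,-1.9,9.8],"turn":[0,0,0],"claw":0.7},{"delta_pos":[0,-1.9,9.8],"turn":[0,0,0],"claw":0.7},{"delta_pos":[0,-1.9,9.8],"turn":[0,0,0],"claw":0.7},{"delta_pos":[0,-1.9,9.8],"turn":[0,0,0],"claw":0.7},{"delta_pos":[0,-1.9,9.8],"turn":[0,0,0],"claw":0.7},{"delta_pos":[0,-1.9,9.8],"turn":[0,0,0],"claw":0.7}]'

```text
time_s: 3.45
tcp_pos: [0.5278, -0.2161, 0.2187]
ee_rot: [1.088, 1.282, -1.088]
wrist_force: [0.4, 0.4, -0.1]
finger_gap: 0.0652
```

Run:
```python
from h import *
st=get_state(); print(st["tcp_pos"],np.abs(st["dq"]).max(),R.from_rotvec(st["ee_rot"]).as_matrix().round(3).tolist())
im=grab_frame("wrist"); np.savez("w2.npz",tcp_pos=st["tcp_pos"],ee_rot=st["ee_rot"])
cv2.imwrite("pics/w2raw.png",im); a=im[0:260,100:400]
cv2.imwrite("pics/w2.png",cv2.resize(a,None,fx=2.3,fy=2.3,interpolation=cv2.INTER_CUBIC))
```

```text
[ 0.52784747 -0.21606185  0.21868455] 0.006953566334358275 [[0.0, 0.987, 0.163], [0.0, 0.163, -0.987], [-1.0, 0.0, -0.0]]
```

View pics/w2.png

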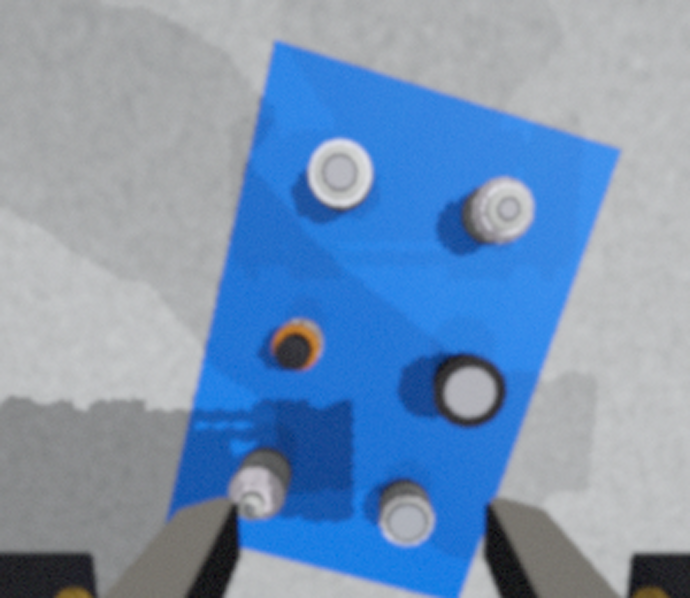

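The wrist crop shows the front centres: 46 mm at (340,172), 56 mm at (509,208), 36 mm at (408,520) and 66 mm at (253,502). The eyepiece is at (470,391) and the bottle cap at (294,349).

Run:
```python
from h import *
st=dict(np.load("w2.npz")); W=cam("wrist",st)
P=dict(o36=(.564,-.2867),o46=(.4996,-.1136),o56=(.5798,-.1172),o66=(.4806,-.2775),eye=(.5807,-.2063),oil=(.4902,-.1988))
for n,H,x,y in (("o36",.036,408,520),("o46",.046,340,172),("o56",.056,509,208),("o66",.066,253,502),("eye",.05,470,391),("oil",.054,294,349)):
    p=ray(W,((x+.5)/2.3+99.5,(y+.5)/2.3-.5),.003+H)[:2]; print(n,p.round(4),"diff",(p-P[n]).round(4))
```

```text
o36 [ 0.5663 -0.2834] diff [0.0023 0.0033]
o46 [ 0.5014 -0.1112] diff [0.0018 0.0024]
o56 [ 0.5816 -0.1149] diff [0.0018 0.0023]
o66 [ 0.4832 -0.2745] diff [0.0026 0.003 ]
eye [ 0.5826 -0.2036] diff [0.0019 0.0027]
oil [ 0.492  -0.1964] diff [0.0018 0.0024]
```

Pick the 36 mm.

Call:
send_rows --squeeze 25 --steps '[{"delta_pos":[0,0.3,0.9],"turn":[0,0,0],"claw":0.7},{"delta_pos":[0,0.64,1.85],"turn":[0,0,0],"claw":0.7},{"delta_pos":[0.8,0.64,1.85],"turn":[0,0,0],"claw":0.7},{"delta_pos":[1.8,0.64,1.85],"turn":[0,0,0],"claw":0.7},{"delta_pos":[2.8,0.64,1.85],"turn":[0,0,0],"claw":0.7},{"delta_pos":[3.6,0.64,1.85],"turn":[0,0,0],"claw":0.7},{"delta_pos":[4.2,0.64,1.85],"turn":[0,0,0],"claw":0.7},{"delta_pos":[4.7,0.64,1.85],"turn":[0,0,0],"claw":0.7},{"delta_pos":[5.0,0.64,1.85],"turn":[0,0,0],"claw":0.7},{"delta_pos":[5.2,0.64,1.85],"turn":[0,0,0],"claw":0.7},{"delta_pos":[5.2,0.64,1.85],"turn":[0,0,0],"claw":0.7},{"delta_pos":[5.2,0.64,1.85],"turn":[0,0,0],"claw":0.5},{"delta_pos":[5.2,0.64,1.85],"turn":[0,0,0],"claw":0.4},{"delta_pos":[5.2,0.64,1.85],"turn":[0,0,0],"claw":0.3},{"delta_pos":[5.2,0.64,1.85],"turn":[0,0,0],"claw":0.2},{"delta_pos":[5.2,0.64,1.85],"turn":[0,0,0],"claw":0.2},{"delta_pos":[5.2,0.64,1.85],"turn":[0,0,0],"claw":0.2}]'

```text
time_s: 5.62
tcp_pos: [0.565, -0.2856, 0.0108]
ee_rot: [1.089, 1.282, -1.088]
wrist_force: [0.5, -0.1, 3.8]
finger_gap: 0.0295
```

Call:
send_rows --steps '[{"delta_pos":[-0.5,0,0],"turn":[0,0,0],"claw":0.2},{"delta_pos":[-1.3,0,0],"turn":[0,0,0],"claw":0.2},{"delta_pos":[-2.1,0,0],"turn":[0,0,0],"claw":0.2},{"delta_pos":[-2.5,0.03,-0.4],"turn":[0,0,0],"claw":0.2},{"delta_pos":[-2.5,0.1,-1.2],"turn":[0,0,0],"claw":0.2},{"delta_pos":[-2.5,0.2,-2.3],"turn":[0,0,0],"claw":0.2},{"delta_pos":[-2.5,0.3,-3.5],"turn":[0,0,0],"claw":0.2},{"delta_pos":[-2.5,0.4,-4.7],"turn":[0,0,0],"claw":0.2},{"delta_pos":[-2.5,0.5,-5.9],"turn":[0,0,0],"claw":0.2},{"delta_pos":[-2.5,0.6,-7.1],"turn":[0,0,0],"claw":0.2},{"delta_pos":[-2.5,0.7,-8.3],"turn":[0,0,0],"claw":0.2},{"delta_pos":[-2.5,0.8,-9.5],"turn":[0,0,0],"claw":0.2},{"delta_pos":[-2.5,0.9,-10.7],"turn":[0,0,0],"claw":0.2},{"delta_pos":[-2.5,1.0,-11.9],"turn":[0,0,0],"claw":0.2},{"delta_pos":[-2.5,1.1,-12.9],"turn":[0,0,0],"claw":0.2},{"delta_pos":[-2.5,1.15,-13.6],"turn":[0,0,0],"claw":0.2},{"delta_pos":[-2.5,1.2,-14.0],"turn":[0,0,0],"claw":0.2},{"delta_pos":[-2.5,1.2,-14.0],"turn":[0,0,0],"claw":0.2},{"delta_pos":[-2.5,1.2,-14.0],"turn":[0,0,0],"claw":0.2}]'

```text
time_s: 8.0
tcp_pos: [0.5215, 0.2733, 0.1107]
ee_rot: [1.089, 1.281, -1.09]
wrist_force: [0.1, -0.6, -1.0]
finger_gap: 0.0296
```

Run:
```python
from h import *
st=get_state(); print(st["tcp_pos"],st["finger_gap"],np.abs(st["dq"]).max(),R.from_rotvec(st["ee_rot"]).as_matrix().round(4).tolist())
im=grab_frame("wrist"); cv2.imwrite("pics/w3.png",im)
```

```text
[0.52154365 0.27334674 0.11072066] 0.029565342900556242 0.010431857133494931 [[-0.0001, 0.987, 0.1607], [-0.0007, 0.1607, -0.987], [-1.0, -0.0002, 0.0007]]
```

View pics/w3.png

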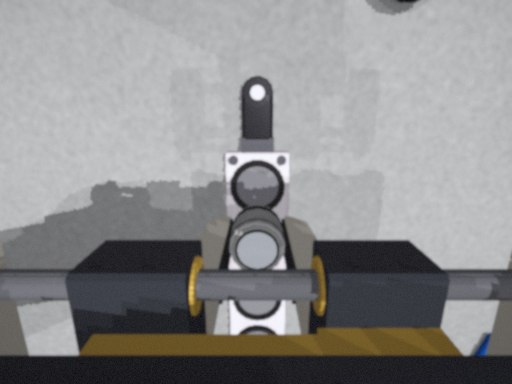

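The wrist view shows the 36 mm held upright with its front at (258,249), and cup a ahead at (257,187). I compare the two through the same camera.

Run:
```python
from h import *
st=get_state();W=cam("wrist",st)
print("front",ray(W,(258,249.5),.139).round(4),"tcp",st["tcp_pos"].round(4))
print("cup outer top",ray(W,(257.3,186),.018).round(4), ray(W,(257.3,186),.012).round(4))
```

```text
front [0.5229 0.2744 0.139 ] tcp [0.5217 0.2732 0.1108]
cup outer top [0.5225 0.2765 0.018 ] [0.5228 0.2749 0.012 ]
```

Call:
send_rows --steps '[{"delta_pos":[0.6,0,-0.03],"turn":[0,0,0],"claw":0.2},{"delta_pos":[1.2,0,-0.03],"turn":[0,0,0],"claw":0.2},{"delta_pos":[1.6,0,-0.03],"turn":[0,0,0],"claw":0.2},{"delta_pos":[1.9,0,-0.03],"turn":[0,0,0],"claw":0.2},{"delta_pos":[2.1,0,-0.03],"turn":[0,0,0],"claw":0.2},{"delta_pos":[2.2,0,-0.03],"turn":[0,0,0],"claw":0.2},{"delta_pos":[2.23,0,-0.03],"turn":[0,0,0],"claw":0.2},{"delta_pos":[2.23,0,-0.03],"turn":[0,0,0],"claw":0.2},{"delta_pos":[2.23,0,-0.03],"turn":[0,0,0],"claw":0.2}]'

```text
time_s: 9.18
tcp_pos: [0.5215, 0.2762, 0.0218]
ee_rot: [1.089, 1.282, -1.088]
wrist_force: [-0.3, -0.6, 2.0]
finger_gap: 0.0294
```

Call:
send_rows --steps '[{"delta_pos":[0,0,0],"turn":[0,0,0],"claw":0.35},{"delta_pos":[0,0,0],"turn":[0,0,0],"claw":0.4},{"delta_pos":[0,0,0],"turn":[0,0,0],"claw":0.5},{"delta_pos":[0,0,0],"turn":[0,0,0],"claw":0.6},{"delta_pos":[0,0,0],"turn":[0,0,0],"claw":0.6},{"delta_pos":[-0.4,0,0],"turn":[0,0,0],"claw":0.7},{"delta_pos":[-1.2,0,0],"turn":[0,0,0],"claw":0.7},{"delta_pos":[-2.2,0,0],"turn":[0,0,0],"claw":0.7},{"delta_pos":[-3.0,0,0],"turn":[0,0,0],"claw":0.7},{"delta_pos":[-3.0,0,0],"turn":[0,0,0],"claw":0.7},{"delta_pos":[-3.0,0,0],"turn":[0,0,0],"claw":0.7}]'

```text
time_s: 10.55
tcp_pos: [0.521, 0.2761, 0.1417]
ee_rot: [1.088, 1.282, -1.088]
wrist_force: [-0.5, -0.6, -0.1]
finger_gap: 0.0653
```

Run:
```python
from h import *
st=get_state(); print(st["tcp_pos"],st["finger_gap"])
im=grab_frame("wrist"); cv2.imwrite("pics/w4.png",cv2.resize(im[110:300,150:360],None,fx=3,fy=3,interpolation=cv2.INTER_CUBIC)); np.savez("w4.npz",tcp_pos=st["tcp_pos"],ee_rot=st["ee_rot"])
```

```text
[0.52097484 0.27606556 0.14168281] 0.06533582930422091
```

View pics/w4.png

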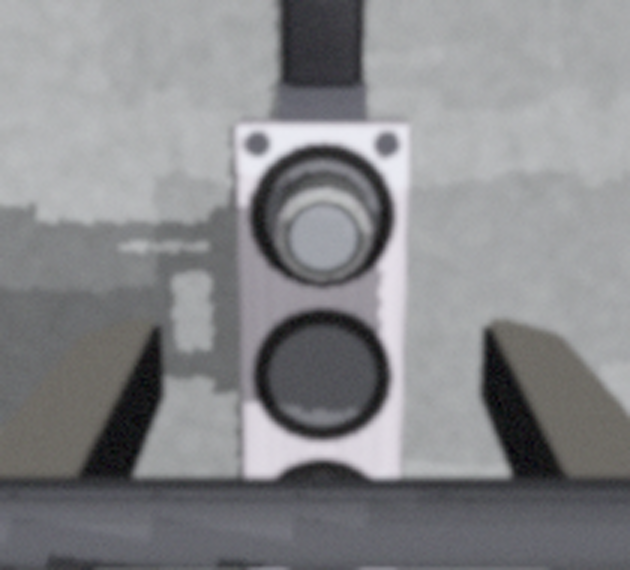

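```bash
cat >> h.py <<'E'
def go(x,y,z=None,st=None):
    st=st or get_state();t=st["tcp_pos"];Rm=R.from_rotvec(st["ee_rot"]).as_matrix()
    return (Rm.T@(np.array([x,y,t[2] if z is None else z])-t)/.04).round(3)
E
python3 - <<'E'
from h import *
st=dict(np.load("w4.npz"));W=cam("wrist",st)
f=lambda x,y,z:ray(W,((x+.5)/3+149.5,(y+.5)/3+109.5),z).round(4)
print("front",f(323,238,.05),"cup a",f(322,215,.018),"cup b",f(322,374,.018))
print("to 46",go(.5005,-.1125,.0108))
E
```

```text
front [0.5223 0.2769 0.05  ] cup a [0.5221 0.2762 0.018 ] cup b [0.5317 0.2179 0.018 ]
to 46 [ 3.261 -2.075  9.499]
```

The 36 mm stands centred in cup a, with its front and the cup centre agreeing to about 1 mm. Next is the 46 mm.

Call:
send_rows --steps '[{"delta_pos":[0,-0.2,1.0],"turn":[0,0,0],"claw":0.6},{"delta_pos":[0,-0.5,2.4],"turn":[0,0,0],"claw":0.6},{"delta_pos":[0,-0.8,3.8],"turn":[0,0,0],"claw":0.6},{"delta_pos":[0,-1.1,5.2],"turn":[0,0,0],"claw":0.6},{"delta_pos":[0,-1.4,6.6],"turn":[0,0,0],"claw":0.6},{"delta_pos":[0,-1.8,8.0],"turn":[0,0,0],"claw":0.6},{"delta_pos":[0,-2.0,9.0],"turn":[0,0,0],"claw":0.6},{"delta_pos":[0,-2.07,9.47],"turn":[0,0,0],"claw":0.6},{"delta_pos":[0.5,-2.07,9.47],"turn":[0,0,0],"claw":0.6},{"delta_pos":[1.3,-2.07,9.47],"turn":[0,0,0],"claw":0.6},{"delta_pos":[2.0,-2.07,9.47],"turn":[0,0,0],"claw":0.6},{"delta_pos":[2.6,-2.07,9.47],"turn":[0,0,0],"claw":0.6},{"delta_pos":[3.0,-2.07,9.47],"turn":[0,0,0],"claw":0.6},{"delta_pos":[3.25,-2.07,9.47],"turn":[0,0,0],"claw":0.6},{"delta_pos":[3.25,-2.07,9.47],"turn":[0,0,0],"claw":0.5},{"delta_pos":[3.25,-2.07,9.47],"turn":[0,0,0],"claw":0.4},{"delta_pos":[3.25,-2.07,9.47],"turn":[0,0,0],"claw":0.3},{"delta_pos":[3.25,-2.07,9.47],"turn":[0,0,0],"claw":0.2},{"delta_pos":[3.25,-2.07,9.47],"turn":[0,0,0],"claw":0.2},{"delta_pos":[3.25,-2.07,9.47],"turn":[0,0,0],"claw":0.2}]'

```text
time_s: 13.1
tcp_pos: [0.5013, -0.1112, 0.0121]
ee_rot: [1.089, 1.281, -1.088]
wrist_force: [-1.6, 0.5, 6.6]
finger_gap: 0.0294
```

Run:
```python
from h import *
st=get_state();print(st["tcp_pos"],st["finger_gap"],"to b",go(.531,.217))
```

```text
[ 0.50129318 -0.11119785  0.01205801] 0.02938175094046783 to b [ 1.000e-03  2.063e+00 -7.976e+00]
```

Call:
send_rows --steps '[{"delta_pos":[-0.5,0,0],"turn":[0,0,0],"claw":0.2},{"delta_pos":[-1.3,0,0],"turn":[0,0,0],"claw":0.2},{"delta_pos":[-2.1,0,0],"turn":[0,0,0],"claw":0.2},{"delta_pos":[-2.5,0.1,-0.4],"turn":[0,0,0],"claw":0.2},{"delta_pos":[-2.5,0.3,-1.2],"turn":[0,0,0],"claw":0.2},{"delta_pos":[-2.5,0.6,-2.3],"turn":[0,0,0],"claw":0.2},{"delta_pos":[-2.5,0.9,-3.5],"turn":[0,0,0],"claw":0.2},{"delta_pos":[-2.5,1.2,-4.7],"turn":[0,0,0],"claw":0.2},{"delta_pos":[-2.5,1.5,-5.9],"turn":[0,0,0],"claw":0.2},{"delta_pos":[-2.5,1.8,-7.0],"turn":[0,0,0],"claw":0.2},{"delta_pos":[-2.5,2.0,-7.7],"turn":[0,0,0],"claw":0.2},{"delta_pos":[-2.5,2.06,-7.98],"turn":[0,0,0],"claw":0.2},{"delta_pos":[-2.5,2.06,-7.98],"turn":[0,0,0],"claw":0.2},{"delta_pos":[-2.5,2.06,-7.98],"turn":[0,0,0],"claw":0.2}]'

```text
time_s: 14.85
tcp_pos: [0.5305, 0.2154, 0.1116]
ee_rot: [1.089, 1.281, -1.09]
wrist_force: [0.4, -0.2, -1.4]
finger_gap: 0.0293
```

Run:
```python
from h import *
st=get_state();print(st["tcp_pos"],st["finger_gap"],"to b",go(.531,.217,.0231),R.from_rotvec(st["ee_rot"]).as_matrix().round(4).tolist())
im=grab_frame("wrist"); cv2.imwrite("pics/w5.png",cv2.resize(im[110:300,150:360],None,fx=3,fy=3,interpolation=cv2.INTER_CUBIC)); np.savez("w5.npz",tcp_pos=st["tcp_pos"],ee_rot=st["ee_rot"])
```

```text
[0.53053463 0.21535587 0.11155806] 0.029345638980530275 to b [ 2.211  0.019 -0.04 ] [[-0.0001, 0.9871, 0.1603], [-0.0007, 0.1603, -0.9871], [-1.0, -0.0002, 0.0006]]
```

View pics/w5.png

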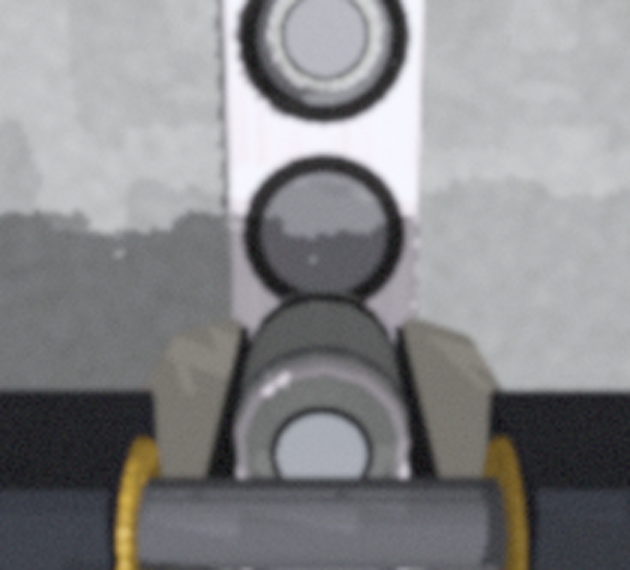

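The wrist view shows the 46 mm upright in the jaws, with its front at (323,457), in line with cup b at (323,230). The 36 mm is centred in cup a. Lower and release.

Call:
send_rows --steps '[{"delta_pos":[0.6,0.02,-0.04],"turn":[0,0,0],"claw":0.2},{"delta_pos":[1.2,0.02,-0.04],"turn":[0,0,0],"claw":0.2},{"delta_pos":[1.6,0.02,-0.04],"turn":[0,0,0],"claw":0.2},{"delta_pos":[1.9,0.02,-0.04],"turn":[0,0,0],"claw":0.2},{"delta_pos":[2.1,0.02,-0.04],"turn":[0,0,0],"claw":0.2},{"delta_pos":[2.2,0.02,-0.04],"turn":[0,0,0],"claw":0.2},{"delta_pos":[2.22,0.02,-0.04],"turn":[0,0,0],"claw":0.2},{"delta_pos":[2.22,0.02,-0.04],"turn":[0,0,0],"claw":0.2},{"delta_pos":[2.22,0.02,-0.04],"turn":[0,0,0],"claw":0.2}]'

```text
time_s: 16.02
tcp_pos: [0.5313, 0.2188, 0.0231]
ee_rot: [1.089, 1.282, -1.088]
wrist_force: [-0.9, -0.8, 4.5]
finger_gap: 0.0291
```

Call:
send_rows --steps '[{"delta_pos":[0,0,0],"turn":[0,0,0],"claw":0.35},{"delta_pos":[0,0,0],"turn":[0,0,0],"claw":0.4},{"delta_pos":[0,0,0],"turn":[0,0,0],"claw":0.5},{"delta_pos":[0,0,0],"turn":[0,0,0],"claw":0.6},{"delta_pos":[0,0,0],"turn":[0,0,0],"claw":0.6},{"delta_pos":[-0.4,0,0],"turn":[0,0,0],"claw":0.6},{"delta_pos":[-1.2,0,0],"turn":[0,0,0],"claw":0.6},{"delta_pos":[-2.2,0,0],"turn":[0,0,0],"claw":0.6},{"delta_pos":[-3.0,0,0],"turn":[0,0,0],"claw":0.6},{"delta_pos":[-3.0,0,1.0],"turn":[0,0,0],"claw":0.6},{"delta_pos":[-3.0,0,2.4],"turn":[0,0,0],"claw":0.6},{"delta_pos":[-3.0,0,3.8],"turn":[0,0,0],"claw":0.6},{"delta_pos":[-3.0,-0.1,5.2],"turn":[0,0,0],"claw":0.6},{"delta_pos":[-3.0,-0.1,6.6],"turn":[0,0,0],"claw":0.6},{"delta_pos":[-3.0,-0.12,7.8],"turn":[0,0,0],"claw":0.6},{"delta_pos":[-3.0,-0.12,8.44],"turn":[0,0,0],"claw":0.6},{"delta_pos":[-3.0,-0.12,8.44],"turn":[0,0,0],"claw":0.6},{"delta_pos":[-3.0,-0.12,8.44],"turn":[0,0,0],"claw":0.6}]'

```text
time_s: 18.27
tcp_pos: [0.5809, -0.114, 0.1431]
ee_rot: [1.089, 1.282, -1.088]
wrist_force: [-0.4, 0.5, -0.4]
finger_gap: 0.0556
```

Run:
```python
from h import *
st=get_state();print(st["tcp_pos"],st["finger_gap"],"to 56",go(.581,-.115,.0115))
im=grab_frame("wrist"); cv2.imwrite("pics/w6.png",im)
```

```text
[ 0.5809465  -0.11404725  0.14308931] 0.05564473879331113 to 56 [ 3.29e+00 -3.00e-03  2.60e-02]
```

View pics/w6.png

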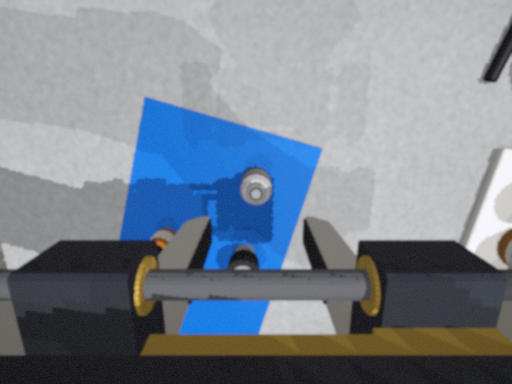

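The wrist view shows the 56 mm at (256,193), centred between the fingers. Descend and grip.

Call:
send_rows --steps '[{"delta_pos":[0.5,0,0.02],"turn":[0,0,0],"claw":0.6},{"delta_pos":[1.3,0,0.02],"turn":[0,0,0],"claw":0.6},{"delta_pos":[2.0,0,0.02],"turn":[0,0,0],"claw":0.6},{"delta_pos":[2.6,0,0.02],"turn":[0,0,0],"claw":0.6},{"delta_pos":[3.0,0,0.02],"turn":[0,0,0],"claw":0.6},{"delta_pos":[3.25,0,0.02],"turn":[0,0,0],"claw":0.6},{"delta_pos":[3.28,0,0.02],"turn":[0,0,0],"claw":0.5},{"delta_pos":[3.28,0,0.02],"turn":[0,0,0],"claw":0.4},{"delta_pos":[3.28,0,0.02],"turn":[0,0,0],"claw":0.3},{"delta_pos":[3.28,0,0.02],"turn":[0,0,0],"claw":0.2},{"delta_pos":[3.28,0,0.02],"turn":[0,0,0],"claw":0.2},{"delta_pos":[3.28,0,0.02],"turn":[0,0,0],"claw":0.2}]'

```text
time_s: 19.82
tcp_pos: [0.5815, -0.116, 0.0121]
ee_rot: [1.089, 1.281, -1.088]
wrist_force: [-1.3, 0.8, 5.9]
finger_gap: 0.0295
```

Run:
```python
from h import *
st=get_state();print(st["tcp_pos"],st["finger_gap"],"to c",go(.5407,.1565))
```

```text
[ 0.58145083 -0.1159966   0.01206007] 0.0295134654446792 to c [-0.     0.098 -6.887]
```

Call:
send_rows --steps '[{"delta_pos":[-0.5,0,0],"turn":[0,0,0],"claw":0.2},{"delta_pos":[-1.3,0,0],"turn":[0,0,0],"claw":0.2},{"delta_pos":[-2.1,0,0],"turn":[0,0,0],"claw":0.2},{"delta_pos":[-2.5,0,-0.4],"turn":[0,0,0],"claw":0.2},{"delta_pos":[-2.5,0,-1.2],"turn":[0,0,0],"claw":0.2},{"delta_pos":[-2.5,0,-2.3],"turn":[0,0,0],"claw":0.2},{"delta_pos":[-2.5,0,-3.5],"turn":[0,0,0],"claw":0.2},{"delta_pos":[-2.5,0.1,-4.7],"turn":[0,0,0],"claw":0.2},{"delta_pos":[-2.5,0.1,-5.8],"turn":[0,0,0],"claw":0.2},{"delta_pos":[-2.5,0.1,-6.5],"turn":[0,0,0],"claw":0.2},{"delta_pos":[-2.5,0.1,-6.89],"turn":[0,0,0],"claw":0.2},{"delta_pos":[-2.5,0.1,-6.89],"turn":[0,0,0],"claw":0.2},{"delta_pos":[-2.5,0.1,-6.89],"turn":[0,0,0],"claw":0.2}]'

```text
time_s: 21.45
tcp_pos: [0.5408, 0.1552, 0.1116]
ee_rot: [1.089, 1.28, -1.09]
wrist_force: [0.2, 0.0, -1.3]
finger_gap: 0.0295
```

Run:
```python
from h import *
st=get_state();print(st["tcp_pos"],st["finger_gap"],"to c",go(.5407,.1565,.0231))
im=grab_frame("wrist"); cv2.imwrite("pics/w7.png",cv2.resize(im[60:300,150:360],None,fx=2.4,fy=2.4,interpolation=cv2.INTER_CUBIC))
```

```text
[0.54082128 0.15518908 0.1115624 ] 0.02949822171085799 to c [ 2.212e+00  2.000e-03 -3.400e-02]
```

View pics/w7.png

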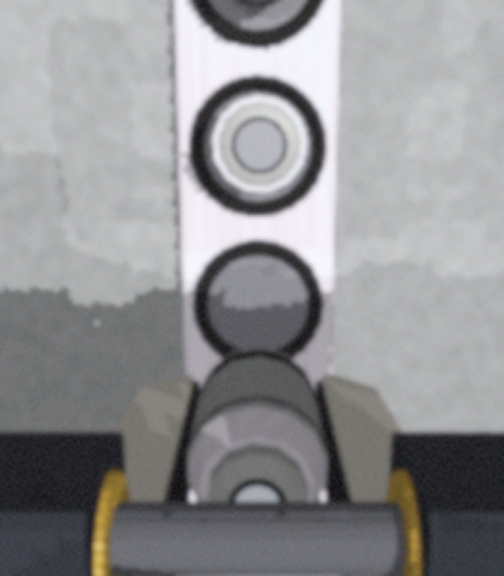

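The view shows the 46 mm centred in cup b at (258,145), and the 56 mm upright in line with cup c at (258,302). Lower it.

Call:
send_rows --steps '[{"delta_pos":[0.6,0,0],"turn":[0,0,0],"claw":0.2},{"delta_pos":[1.2,0,0],"turn":[0,0,0],"claw":0.2},{"delta_pos":[1.6,0,0],"turn":[0,0,0],"claw":0.2},{"delta_pos":[1.9,0,0],"turn":[0,0,0],"claw":0.2},{"delta_pos":[2.1,0,0],"turn":[0,0,0],"claw":0.2},{"delta_pos":[2.2,0,0],"turn":[0,0,0],"claw":0.2},{"delta_pos":[2.22,0,0],"turn":[0,0,0],"claw":0.2},{"delta_pos":[2.22,0,0],"turn":[0,0,0],"claw":0.2},{"delta_pos":[2.22,0,0],"turn":[0,0,0],"claw":0.2}]'

```text
time_s: 22.62
tcp_pos: [0.5407, 0.1567, 0.023]
ee_rot: [1.089, 1.281, -1.088]
wrist_force: [-1.2, -0.9, 3.2]
finger_gap: 0.0295
```

Call:
send_rows --steps '[{"delta_pos":[0,0,0],"turn":[0,0,0],"claw":0.35},{"delta_pos":[0,0,0],"turn":[0,0,0],"claw":0.4},{"delta_pos":[0,0,0],"turn":[0,0,0],"claw":0.5},{"delta_pos":[0,0,0],"turn":[0,0,0],"claw":0.6},{"delta_pos":[0,0,0],"turn":[0,0,0],"claw":0.6},{"delta_pos":[-0.4,0,0],"turn":[0,0,0],"claw":0.6},{"delta_pos":[-1.2,0,0],"turn":[0,0,0],"claw":0.6},{"delta_pos":[-2.2,0,0],"turn":[0,0,0],"claw":0.6},{"delta_pos":[-3.0,0,0],"turn":[0,0,0],"claw":0.6},{"delta_pos":[-3.0,-0.3,1.0],"turn":[0,0,0],"claw":0.6},{"delta_pos":[-3.0,-0.7,2.4],"turn":[0,0,0],"claw":0.6},{"delta_pos":[-3.0,-1.1,3.8],"turn":[0,0,0],"claw":0.6},{"delta_pos":[-3.0,-1.5,5.2],"turn":[0,0,0],"claw":0.6},{"delta_pos":[-3.0,-2.0,6.6],"turn":[0,0,0],"claw":0.6},{"delta_pos":[-3.0,-2.4,8.0],"turn":[0,0,0],"claw":0.6},{"delta_pos":[-3.0,-2.8,9.3],"turn":[0,0,0],"claw":0.6},{"delta_pos":[-3.0,-3.1,10.1],"turn":[0,0,0],"claw":0.6},{"delta_pos":[-3.0,-3.18,10.42],"turn":[0,0,0],"claw":0.6},{"delta_pos":[-3.0,-3.18,10.42],"turn":[0,0,0],"claw":0.6},{"delta_pos":[-3.0,-3.18,10.42],"turn":[0,0,0],"claw":0.6}]'

```text
time_s: 25.12
tcp_pos: [0.4831, -0.2734, 0.1427]
ee_rot: [1.088, 1.283, -1.086]
wrist_force: [-0.0, -0.2, 0.0]
finger_gap: 0.056
```

Run:
```python
from h import *
st=get_state();print(st["tcp_pos"],st["finger_gap"],"to 66",go(.4826,-.275,.0115))
im=grab_frame("wrist"); cv2.imwrite("pics/w8.png",im)
```

```text
[ 0.48305275 -0.27339949  0.14271153] 0.055994224482078435 to 66 [ 3.28  -0.018  0.041]
```

View pics/w8.png

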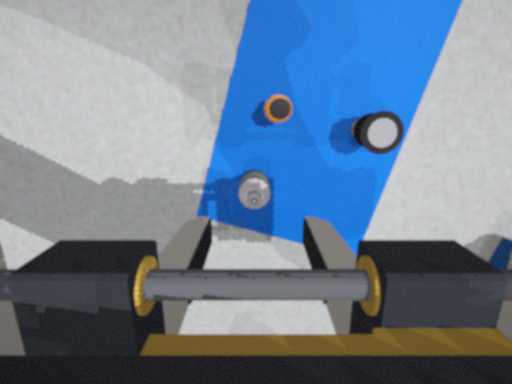

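The 66 mm is between the fingers with its front at (254,198). The eyepiece and bottle are standing and clear. Descend and grip.

Call:
send_rows --steps '[{"delta_pos":[0.5,-0.02,0.03],"turn":[0,0,0],"claw":0.6},{"delta_pos":[1.3,-0.03,0.03],"turn":[0,0,0],"claw":0.6},{"delta_pos":[2.0,-0.03,0.03],"turn":[0,0,0],"claw":0.6},{"delta_pos":[2.6,-0.03,0.03],"turn":[0,0,0],"claw":0.6},{"delta_pos":[3.0,-0.03,0.03],"turn":[0,0,0],"claw":0.6},{"delta_pos":[3.25,-0.03,0.03],"turn":[0,0,0],"claw":0.6},{"delta_pos":[3.27,-0.03,0.03],"turn":[0,0,0],"claw":0.5},{"delta_pos":[3.27,-0.03,0.03],"turn":[0,0,0],"claw":0.4},{"delta_pos":[3.27,-0.03,0.03],"turn":[0,0,0],"claw":0.3},{"delta_pos":[3.27,-0.03,0.03],"turn":[0,0,0],"claw":0.2},{"delta_pos":[3.27,-0.03,0.03],"turn":[0,0,0],"claw":0.2},{"delta_pos":[3.27,-0.03,0.03],"turn":[0,0,0],"claw":0.2}]'

```text
time_s: 26.68
tcp_pos: [0.4817, -0.2767, 0.0124]
ee_rot: [1.089, 1.281, -1.088]
wrist_force: [-1.3, -0.4, 7.3]
finger_gap: 0.0299
```

Run:
```python
from h import *
st=get_state();print(st["tcp_pos"],st["finger_gap"],"to d",go(.5503,.0975))
```

```text
[ 0.48168371 -0.27674429  0.01243556] 0.0298951548974783 to d [-1.000e-03  3.208e+00 -8.955e+00]
```

Call:
send_rows --steps '[{"delta_pos":[-0.5,0,0],"turn":[0,0,0],"claw":0.2},{"delta_pos":[-1.3,0,0],"turn":[0,0,0],"claw":0.2},{"delta_pos":[-2.1,0,0],"turn":[0,0,0],"claw":0.2},{"delta_pos":[-2.5,0.1,-0.3],"turn":[0,0,0],"claw":0.2},{"delta_pos":[-2.5,0.4,-1.1],"turn":[0,0,0],"claw":0.2},{"delta_pos":[-2.5,0.8,-2.2],"turn":[0,0,0],"claw":0.2},{"delta_pos":[-2.5,1.2,-3.4],"turn":[0,0,0],"claw":0.2},{"delta_pos":[-2.5,1.6,-4.6],"turn":[0,0,0],"claw":0.2},{"delta_pos":[-2.5,2.1,-5.8],"turn":[0,0,0],"claw":0.2},{"delta_pos":[-2.5,2.5,-7.0],"turn":[0,0,0],"claw":0.2},{"delta_pos":[-2.5,2.9,-8.0],"turn":[0,0,0],"claw":0.2},{"delta_pos":[-2.5,3.1,-8.7],"turn":[0,0,0],"claw":0.2},{"delta_pos":[-2.5,3.2,-8.96],"turn":[0,0,0],"claw":0.2},{"delta_pos":[-2.5,3.2,-8.96],"turn":[0,0,0],"claw":0.2},{"delta_pos":[-2.5,3.2,-8.96],"turn":[0,0,0],"claw":0.2}]'

```text
time_s: 28.55
tcp_pos: [0.5496, 0.0961, 0.112]
ee_rot: [1.089, 1.281, -1.09]
wrist_force: [-0.0, -0.2, -2.1]
finger_gap: 0.0295
```

Run:
```python
from h import *
st=get_state();print(st["tcp_pos"],st["finger_gap"],"to d",go(.5503,.0975,.0234))
im=grab_frame("wrist"); cv2.imwrite("pics/w9.png",cv2.resize(im[0:300,150:360],None,fx=2,fy=2,interpolation=cv2.INTER_CUBIC))
```

```text
[0.54960797 0.09613796 0.11195112] 0.029485766958719836 to d [ 2.214  0.023 -0.032]
```

View pics/w9.png

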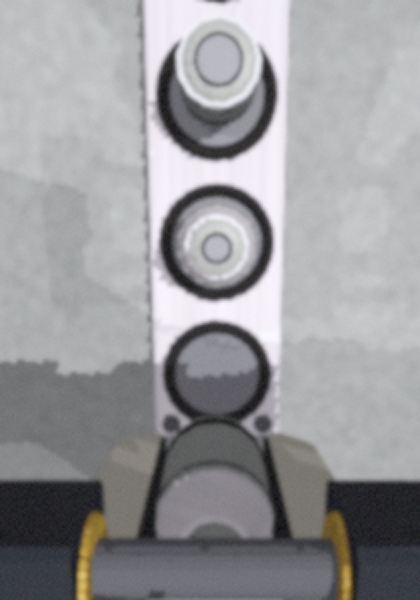

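The 46 and 56 mm stand in cups b and c. The 66 mm is in line with cup d at (217,373). Lower it.

Call:
send_rows --steps '[{"delta_pos":[0.6,0.02,0],"turn":[0,0,0],"claw":0.2},{"delta_pos":[1.2,0.02,0],"turn":[0,0,0],"claw":0.2},{"delta_pos":[1.6,0.02,0],"turn":[0,0,0],"claw":0.2},{"delta_pos":[1.9,0.02,0],"turn":[0,0,0],"claw":0.2},{"delta_pos":[2.1,0.02,0],"turn":[0,0,0],"claw":0.2},{"delta_pos":[2.2,0.02,0],"turn":[0,0,0],"claw":0.2},{"delta_pos":[2.22,0.02,0],"turn":[0,0,0],"claw":0.2},{"delta_pos":[2.22,0.02,0],"turn":[0,0,0],"claw":0.2},{"delta_pos":[2.22,0.02,0],"turn":[0,0,0],"claw":0.2}]'

```text
time_s: 29.72
tcp_pos: [0.5507, 0.0979, 0.0235]
ee_rot: [1.089, 1.281, -1.088]
wrist_force: [-2.0, -0.6, 4.0]
finger_gap: 0.0293
```

Call:
send_rows --steps '[{"delta_pos":[0,0,0],"turn":[0,0,0],"claw":0.35},{"delta_pos":[0,0,0],"turn":[0,0,0],"claw":0.4},{"delta_pos":[0,0,0],"turn":[0,0,0],"claw":0.5},{"delta_pos":[0,0,0],"turn":[0,0,0],"claw":0.6},{"delta_pos":[0,0,0],"turn":[0,0,0],"claw":0.6},{"delta_pos":[-0.4,0,0],"turn":[0,0,0],"claw":0.6},{"delta_pos":[-1.2,0,0],"turn":[0,0,0],"claw":0.6},{"delta_pos":[-2.2,0,0],"turn":[0,0,0],"claw":0.6},{"delta_pos":[-3.4,0,0],"turn":[0,0,0],"claw":0.6},{"delta_pos":[-4.4,0,0],"turn":[0,0,0],"claw":0.6},{"delta_pos":[-5.0,0,0],"turn":[0,0,0],"claw":0.6},{"delta_pos":[-5.0,0,0],"turn":[0,0,0],"claw":0.6},{"delta_pos":[-5.0,0,0],"turn":[0,0,0],"claw":0.6}]'

```text
time_s: 31.35
tcp_pos: [0.5501, 0.0981, 0.223]
ee_rot: [1.088, 1.282, -1.088]
wrist_force: [0.6, -0.8, 0.3]
finger_gap: 0.0558
```

Run:
```python
from h import *
st=get_state();print(st["tcp_pos"],st["finger_gap"])
w=grab_frame("wrist");s=grab_frame("scene");np.savez("w10.npz",tcp_pos=st["tcp_pos"],ee_rot=st["ee_rot"])
a=cv2.resize(w[0:250,150:360],None,fx=2.2,fy=2.2,interpolation=cv2.INTER_CUBIC)
b=cv2.resize(s[170:270,80:450],(330*1,89),interpolation=cv2.INTER_CUBIC)
c=cv2.resize(s[175:240,285:430],None,fx=2.2,fy=2.2,interpolation=cv2.INTER_CUBIC)
o=np.zeros((550,800,3),np.uint8);o[:a.shape[0],:a.shape[1]]=a;o[:89,465:795]=b;o[100:100+c.shape[0],465:465+c.shape[1]]=c
cv2.imwrite("pics/f.png",o)
```

```text
[0.55005744 0.09806542 0.22299062] 0.05580780707970955
```

View pics/f.png

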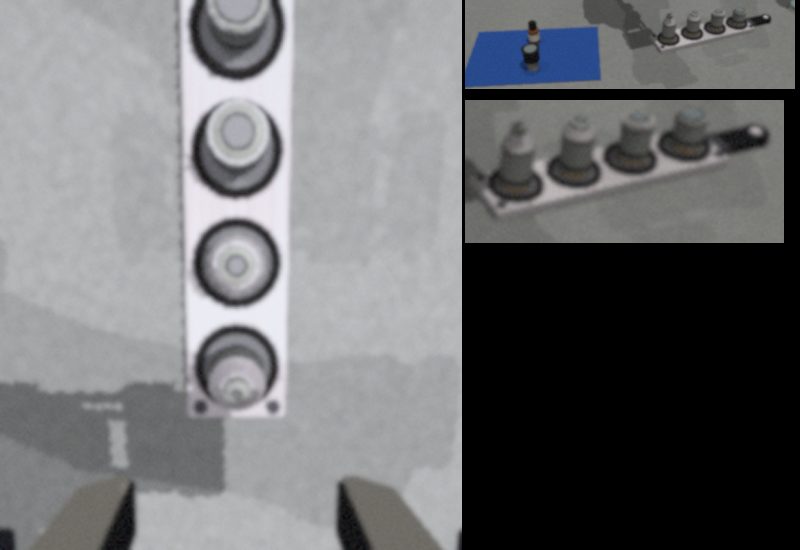

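The picture shows all four upright in order of length from the handle, with the bottle and eyepiece still on the mat. One numeric check, then hand in.

Run:
```python
from h import *
W=cam("wrist",dict(np.load("w10.npz")))
f=lambda x,y,z:ray(W,((x+.5)/2.2+149.5,(y+.5)/2.2-.5),z)[:2]
for n,H,p,c in (("66/d",.066,(237,391),(237,366)),("56/c",.056,(236,265),(236,262)),("46/b",.046,(238,132),(237,148))):
    print(n,"offset mm",((f(*p,.014+H)-f(*c,.018))*1000).round(1))
print(get_state()["time_s"],hand_in())
```

```text
66/d offset mm [-0.1 -0.6]
56/c offset mm [-0.1  0.3]
46/b offset mm [0.1 1.8]
the job is handed in; nothing more can be done
31.45 None
```

All four objectives are standing in the rack in order of length: 36 mm in the cup next to the handle (a), then 46 mm (b), 56 mm (c) and 66 mm (d). Each was gripped on its barrel, lifted 100 mm, carried upright and lowered onto the cup floor before release. I handed the job in at 31.5 s; no verdict is reported.

- **Centring:** In the wrist camera, fronts were within about 2 mm of their cup centres. The 46, 56 and 66 mm were measured after the last release, and the 36 mm just after its own.
- **Standing:** The last pictures show all four upright. The eyepiece and oil bottle still stand on the mat, apparently where they were, but I did not measure them again. The gripper is open and well clear at 0.22 m height.
- **Disagreements:** The top and wrist cameras disagreed by about 2 to 4 mm. I averaged them for the first pick and then followed the wrist camera. The measured TCP also moved about 1 to 3 mm sideways while descending, which stayed well inside the 11 mm tolerance.

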